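# Load the heating block into the dry bath

### The job

Slide the heavy aluminium tube block along the bench, up the dry bath's loading ramp and over the lip, so that it drops flat into the well behind it; push it, do not lift it. Then press it home against the sprung end stop with about 15 N for half a second, never pushing on the block or the dry bath with more than 25 N, and let go. Leave the sample cups, the beaker and the pipette bulb where they stand.

Things in the scene. Friction and masses are not known exactly. Their poses are not given: they have to be found in the camera images.
- heat_block: the loose aluminium heating block: square, 96 x 96 mm, 38 mm tall, 16 blind bores (16 mm) in its top; 0.4 to 0.65 kg; too wide to grasp. Origin at the centre of its underside, z up; x starts roughly along the way into the dock. It starts before the ramp's foot, up to 20 mm to one side and 0.2 rad askew.
- dock: the fixed grey metal dry-bath dock, 124 mm wide. Origin on the bench under the middle of the lip's inner face; x points the way the block goes in, y across, z up. The lip is level, z = 14 mm, from x = -12 to 0 mm; beyond it the well floor lies at z = 8 mm. The seated block's origin is at z = 8 mm, x = 48 mm or more. At the far end a white housing, 50 mm tall, x = 171 to 211 mm.
- ramp_foot (a point): the middle of the ramp's foot edge, on the bench, 112 mm before the lip's inner face. From here the ramp (124 mm wide) rises evenly by 14 mm over 100 mm to the lip. Axes as the dock's.
- rails (a point): a point midway between the side rails where their flared mouth begins to be parallel, 45 mm before the lip's inner face, at the rails' top, 26 mm above the bench. From here on the rails are 8 mm thick and 108 mm apart inside; back to the ramp's foot they are 22 mm tall and flare out to 140 mm apart inside. Axes as the dock's.
- well (a point): the middle of the well floor where the block lies: 55 mm past the lip's inner face, 8 mm above the bench. Axes as the dock's. Beyond the block stands the sprung end stop, a 60 mm wide steel plate whose place is adjustable and not measured: its face is 46 to 66 mm past this point. It gives 0.3 mm per newton, bottoms at 26 N, and springs back a little when released, which is all right.
- sample_jar_0_mid (a point): bystander, leave alone: red-lidded sample cup, 56 mm across, 60 mm tall; the point lies on its axis, 30 mm above the bench
- sample_jar_1_mid (a point): bystander, leave alone: a second red-lidded sample cup, 56 mm across, 60 mm tall; the point lies on its axis, 30 mm above the bench
- small_beaker_0_mid (a point): bystander, leave alone: small glass beaker, 48 mm across, 53 mm tall; the point lies on its axis, 30 mm above the bench
- pipette_bulb_mid (a point): bystander, leave alone: red rubber pipette bulb, 55 mm across, 82 mm tall; the point lies on its axis, 30 mm above the bench

How it is judged:
On the way, in this order (a step that is already met when the one before it is completed fails the run):
1. the block has gone over the lip and lies flat in the well (x of heat_block in the frame of dock above 0.046 m and z of heat_block in the frame of dock between 0.005 and 0.0105 m and angle between heat_block's own z axis and vertical below 0.04 rad and y of heat_block in the frame of dock between -0.012 and 0.012 m), for 0.1 s.
2. lying in the well, the block is pressed against the end stop: pushed with at least 10 N (all of step 1 and x of heat_block in the frame of dock above 0.053 m and contact force between the fingers and heat_block above 10 N), for 0.25 s.
At the end, for the whole second after the job is handed in: the block lies flat in the well behind the lip (origin at least 46 mm past the lip's inner face, within 12 mm of the middle, underside 5 to 10.5 mm above the bench, tilt under 0.04 rad), at rest and released (all of step 1 and linear speed of heat_block below 0.01 m/s); the robot touches nothing.
It fails at once if the robot pushes on the block with more than 25 N (contact force between the arm and heat_block above 25 N).
It fails at once if the robot's fingers push on the block with more than 25 N (contact force between the fingers and heat_block above 25 N).
It fails at once if the fingers push on the dock with more than 25 N (contact force between the fingers and dock above 25 N).
It fails at once if the block is lifted clear (underside centre more than 30 mm above the bench) (height (world z) of heat_block above 0.03 m).
It fails at once if a sample cup, the beaker or the pipette bulb is moved by more than 20 mm (distance of any of sample_jar_0_mid, sample_jar_1_mid, small_beaker_0_mid, pipette_bulb_mid from where it was at the start of the episode above 0.02 m).
It also fails if it takes over 72 s, if anything falls off the work surface, if the arm or the gripper's body presses on something with over 40 N, if the wrist force passes 120 N, or if a joint passes its speed limit or range.

### The arm

A 6-joint arm with a two-finger parallel gripper is mounted at the origin on a cart in front of the work surface, level with it; the furniture and walls round the work are solid. World frame = base frame: x ahead of the robot, y to its left, z up, the work surface at z = 0. Lengths are in m, angles in rad, forces in N, time in s.
With the tool pointing down it reaches from about 0.375 to 0.975 m from the base axis. Payload 3.8 kg.
Tool frame: the origin (TCP) lies midway between the tips of the shut fingers; the grasp point (between the pads) lies 19 mm behind it; z points along the fingers, y is the line along which they close (so a half turn about z gives the same grasp; the last joint's range is limited). The gripper opens to 88 mm and grips with 3 to 60 N. Pads are 18 mm wide; open, the fingers measure 123 mm over their backs; the gripper's body (75 mm by 187 mm) begins 45 mm behind the grasp point.
Start: joints at [1.282, 0.264, 1.604, -0, 1.274, -0.037], TCP at [0.168, 0.654, 0.203] pointing down, gripper open.
Joint ranges: [-2.63, 2.63], [-0.94, 2.18], [0.31, 2.57], [-1.31, 4.45], [0, 2.66], [-2.55, 2.55]. Speed limits (rad/s): [2.57, 2.57, 3.14, 3.14, 3.14, 3.14].

### API

Orientations are given as a 3x3 rotation matrix whose columns are the frame's x, y, z axes.
In Python, from workcell import env gives the robot as it stands.
- The arm moves only by the tool move_arm, never from a script. Its argument "steps" is a list of rows, each a list of 7 numbers: the shift along the tool's x, y, z in units of 0.5 m (1.0 is 0.5 m), then the turn, a rotation vector about the tool's x, y, z in units of 90 degrees (1.0 is 90 degrees), then the opening, from 0 (shut) to 1 (fully open). A call has 1 to 20 rows; each row is the pose to reach, as a shift and turn from the pose commanded when the call began, along the tool's axes at that moment; what a row does not reach only later rows make up. A row lasts 1/10 s, in which the tool goes at most 50 mm and 8.59 degrees, less where a joint would pass 70% of its speed; a pose out of reach is approached as far as the arm can. A call with a number of a shift or a turn outside -1 to 1 is refused whole. A call with a gripper value outside its range is refused whole. The fingers move at their own pace and stop on an object; "newtons" is the grip in N (left out, the last holds). Time passes only in rows, so rows that repeat a pose let the fingers close. It gives the time, the measured TCP pose, the force, the opening and the grip force at its end, in the units of the state.
- env.state(): the state, without advancing time (a new reading comes with each control period).
- env.snapshot(name): name is "scene" or "top" or "wrist"; returns the picture (420x560x3 uint8, red, green, blue); there is no depth.
- env.camera_params(name): a dict with "K" (3x3 intrinsics, pixels), "extrinsics" (4x4, takes a point from camera to world coordinates). Camera axes: x right, y up, looking along -z (the intrinsics and any distortion apply to the point x, -y, -z); pixel columns grow to the right and rows downward; lengths in m; the calibration is good to about 2 mm. A picture is of the moment at which its call begins: read the wrist's pose just before it. camera_params takes no time and is no camera call; for the wrist camera it gives the pose at the moment of the call.
- env.close_job(): hands the job in; it is judged then, once.
The state is a dict: "time": time; "joints": joint angles; "qvel": joint speeds; "tau": joint torques, N m; "position": TCP position; "ee_rot": TCP orientation; "ft_force": force on the tool from outside, world axes, zero at the start; "ft_torque": the same for the moment, N m; "width": opening from 0.0 (shut) to 1.0 (fully open); "grip_force": force on a finger pad.
Only numpy, scipy, OpenCV 4.12 (cv2) and the standard library are available. Lean on these libraries where they do the work, as an engineer would, in place of code of your own. Each camera call takes 0.05 s, during which the arm holds its last target. There are 200 camera calls.

## Working session

There is one attempt and no reset: what is moved stays moved. The work goes in short steps, Python scripts to look and compute and a tool call to move; the robot and the scene stay as the last step left them, time stands still between calls to the robot, and variables do not carry over. Pictures are saved under pics/ and viewed, at most 10 in all, crops included, and the job is handed in when it is done.

Besides the shell and the picture viewer there is one more tool, called after ">>>" as name(argument=value, ...) on one line, values as JSON. move_arm: Moves the arm, as the interface text tells. Shifts and turns lie within -1 to 1; 1 stands for 0.5 m of shift or 90 degrees of turn. Its arguments: {"type":"object","properties":{"steps":{"type":"array"},"newtons":{"type":"number"}},"required":["steps"]}

```bash
mkdir -p pics; python3 - <<'E'
from workcell import env
import cv2,numpy as np
for n in("scene","top"):
    im=env.snapshot(n); cv2.imwrite(f"pics/{n}0.png",im[...,::-1])
    p=env.camera_params(n);print(n,np.round(p["K"],1).tolist(),np.round(p["extrinsics"],3).tolist(),[k for k in p])
s=env.state();print(s["time"],s["position"],np.round(s["ee_rot"],3).tolist(),s["ft_force"])
E
```

```text
scene [[417.5, 0.0, 283.2], [0.0, 417.5, 206.8], [0.0, 0.0, 1.0]] [[-0.657, 0.368, -0.659, -0.014], [-0.754, -0.316, 0.576, 0.624], [0.004, 0.875, 0.485, 0.494], [0.0, 0.0, 0.0, 1.0]] ['K', 'extrinsics']
top [[467.4, 0.0, 279.3], [0.0, 467.4, 211.8], [0.0, 0.0, 1.0]] [[-0.003, 0.996, -0.094, 0.458], [-1.0, -0.003, 0.003, 0.131], [0.002, 0.094, 0.996, 1.169], [0.0, 0.0, 0.0, 1.0]] ['K', 'extrinsics']
0.1 [0.16797739 0.6530089  0.20150996] [[-0.968, 0.249, -0.001], [0.249, 0.968, -0.002], [0.0, -0.002, -1.0]] [ 0.1419359  -0.16522545  0.18487073]
```

View pics/top0.png

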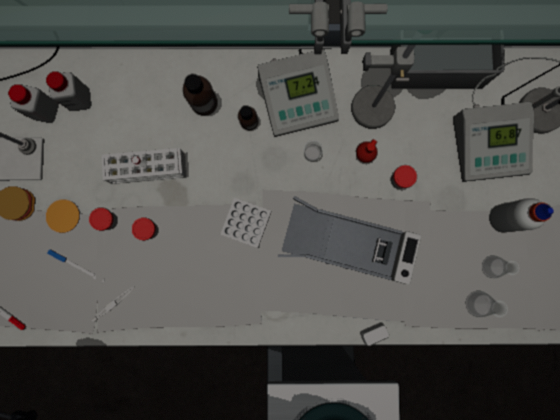

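View pics/scene0.png

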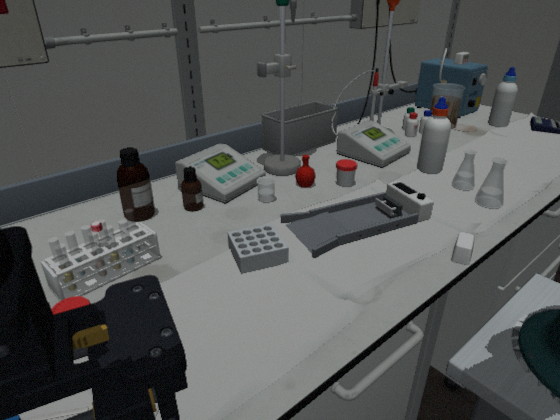

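The top view shows the block at about (246,222), with the ramp's flared mouth near (288,205)-(288,255). The white housing is near (410,258), the red-lidded cups are at (405,177) and (144,229), the beaker is at (313,152) and the bulb at (367,152). Next I'll measure the edges more precisely.

```bash
cat >h.py <<'E'
from workcell import env
import cv2,numpy as np
def ray(n,uv,z,p=None):
    p=p or env.camera_params(n); K=np.array(p["K"]);E=np.array(p["extrinsics"])
    uv=np.atleast_2d(np.array(uv,float))
    d=np.c_[(uv[:,0]-K[0,2])/K[0,0],-(uv[:,1]-K[1,2])/K[1,1],-np.ones(len(uv))]@E[:3,:3].T
    t=(z-E[2,3])/d[:,2]
    return E[:3,3]+d*t[:,None]
def proj(n,P,p=None):
    p=p or env.camera_params(n); K=np.array(p["K"]);E=np.array(p["extrinsics"])
    c=(np.atleast_2d(P)-E[:3,3])@E[:3,:3]
    return np.c_[K[0,2]+K[0,0]*c[:,0]/-c[:,2],K[1,2]+K[1,1]*c[:,1]/c[:,2]]
E
python3 - <<'E'
from h import *
im=cv2.imread("pics/top0.png")
c=cv2.resize(im[185:295,210:430],None,fx=3.6,fy=3.6,interpolation=cv2.INTER_CUBIC)
cv2.imwrite("pics/crop0.png",cv2.convertScaleAbs(c,alpha=1.4))
print(ray("top",[[246,222]],.038),ray("top",[[288,232],[415,258]],.02))
E
```

```text
[[0.5395839  0.20929464 0.038     ]] [[ 0.51591717  0.10721141  0.02      ]
 [ 0.45126938 -0.20327369  0.02      ]]
```

View pics/crop0.png

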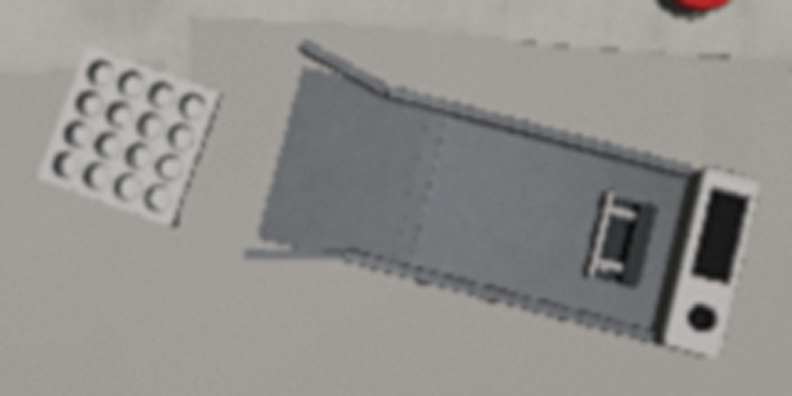

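The crop shows the block corners at about (92,47), (222,93), (175,225) and (38,178). The ramp foot corners are at (303,68) and (262,238), the housing top corners at (706,170), (758,183), (718,356) and (663,343), and the stop plate at (610,192)-(588,275).

```bash
python3 - <<'E'
from h import *
im=cv2.imread("pics/top0.png"); f=lambda c:(np.array(c,float)+.5)/3.6-.5+[210,185]
g=cv2.cvtColor(im,cv2.COLOR_BGR2HSV)
foot=ray("top",f([[303,68],[262,238]]),0); hs=ray("top",f([[706,170],[758,183],[718,356],[663,343]]),.05)
st=ray("top",f([[610,192],[588,275]]),.04)
bk=ray("top",f([[92,47],[222,93],[175,225],[38,178]]),.038)
L=np.linalg.norm
print("foot w",L(foot[0]-foot[1]),"house sides",[round(L(hs[i]-hs[i-1]),4) for i in range(4)],"blk",[round(L(bk[i]-bk[i-1]),4) for i in range(4)])
fm=foot.mean(0)[:2];hm=hs.mean(0)[:2];d=hm-fm
print("foot",fm,"house",hm,"len",L(d),"exp .303")
w=(foot[1]-foot[0])[:2];hw=(hs[3]-hs[0]+hs[2]-hs[1])[:2]
a=lambda v:np.degrees(np.arctan2(v[1],v[0]))
print("ax ang",a(d),"from foot",a(w)+90-180 ,a(w),"from house",a(hw))
ex=d/L(d);ey=np.array([-ex[1],ex[0]])
bm=bk.mean(0)[:2]
print("block",bm,"rel foot along",(bm-fm)@ex,"across",(bm-fm)@ey, "ang",a((bk[1]-bk[0]+bk[2]-bk[3])[:2]),a((bk[0]-bk[3]+bk[1]-bk[2])[:2])-90)
print("stop rel lip",(st[:,:2]-fm)@ex-.112,(st[:,:2]-fm)@ey)
E
```

```text
foot w 0.12183253602812152 house sides [np.float64(0.1183), np.float64(0.0355), np.float64(0.1177), np.float64(0.037)] blk [np.float64(0.0955), np.float64(0.0934), np.float64(0.0942), np.float64(0.0974)]
foot [0.52938772 0.10638108] house [ 0.45250051 -0.17604137] len 0.2927013586567511 exp .303
ax ang -105.2292294155629 from foot 76.17124399722678 166.17124399722678 from house 164.86613844098642
block [0.53892191 0.20871151] rel foot along -0.10124130569990339 across -0.017680932145545728 ang -109.38962850820226 -110.82046686183642
stop rel lip [0.10664992 0.10575293] [ 0.02883615 -0.02871687]
```

>>> move_arm(steps=[[-0.94, -0.43, 0, 0, 0, 1.007, 0.5], [-0.94, -0.43, 0, 0, 0, 1.007, 0.5], [-0.94, -0.43, 0, 0, 0, 1.007, 0.5], [-0.94, -0.43, 0, 0, 0, 1.007, 0.5], [-0.94, -0.43, 0, 0, 0, 1.007, 0.5], [-0.94, -0.43, 0, 0, 0, 1.007, 0.5], [-0.94, -0.43, 0, 0, 0, 1.007, 0.5], [-0.94, -0.43, 0, 0, 0, 1.007, 0.5], [-0.94, -0.43, 0, 0, 0, 1.007, 0.5], [-0.94, -0.43, 0, 0, 0, 1.007, 0.5], [-0.94, -0.43, 0, 0, 0, 1.007, 0.5], [-0.94, -0.43, 0, 0, 0, 1.007, 0.5], [-0.94, -0.43, 0, 0, 0, 1.007, 0.5], [-0.94, -0.43, 0, 0, 0, 1.007, 0.5]])

```text
out of range: a turn must lie within [-1, 1]
```

```bash
python3 - <<'E'
from h import *
s=env.state();p=env.camera_params("wrist");im=env.snapshot("wrist");cv2.imwrite("pics/w0.png",im[...,::-1])
print(s["time"],s["position"],np.round(s["ee_rot"],3).tolist(),s["ft_force"],s["joints"],s["width"])
print(p["K"],np.round(p["extrinsics"],3).tolist())
print(proj("wrist",[[.539,.209,.038],[.53,.106,0],[.45,-.176,.05]],p))
E
```

```text
0.1 [0.16797739 0.6530089  0.20150996] [[-0.968, 0.249, -0.001], [0.249, 0.968, -0.002], [0.0, -0.002, -1.0]] [ 0.1419359  -0.16522545  0.18487073] [ 1.28209051e+00  2.64654186e-01  1.60527178e+00 -1.65814901e-05
  1.27369440e+00 -3.68956991e-02] 1.0027309467251888
[[341.91326866   0.         286.81094638]
 [  0.         341.91326866 213.89698969]
 [  0.           0.           1.        ]] [[0.249, -0.929, -0.275, 0.096], [0.969, 0.238, 0.073, 0.671], [-0.003, -0.285, 0.959, 0.383], [0.0, 0.0, 0.0, 1.0]]
[[  50.49972963  510.73902465]
 [   3.13191475  490.85420053]
 [-235.19820835  524.30417281]]
```

View pics/w0.png

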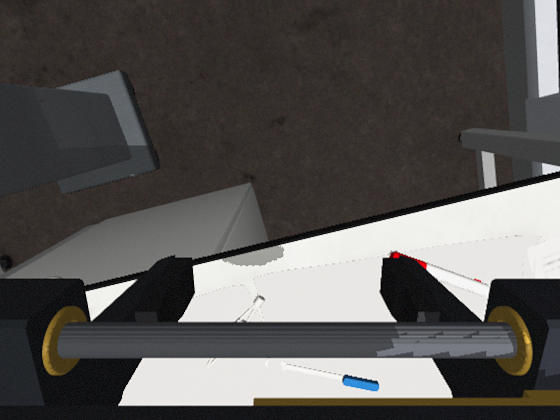

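The move was refused because its turn was just over 1, so that wrist picture only shows the bench edge at the start pose. The camera looks towards tool +x, so I'll view from the dock side first.

>>> move_arm(steps=[[-0.96, -1, -0.1, 0, 0, 1, 0.5], [-0.96, -1, -0.1, 0, 0, 1, 0.5], [-0.96, -1, -0.1, 0, 0, 1, 0.5], [-0.96, -1, -0.1, 0, 0, 1, 0.5], [-0.96, -1, -0.1, 0, 0, 1, 0.5], [-0.96, -1, -0.1, 0, 0, 1, 0.5], [-0.96, -1, -0.1, 0, 0, 1, 0.5], [-0.96, -1, -0.1, 0, 0, 1, 0.5], [-0.96, -1, -0.1, 0, 0, 1, 0.5], [-0.96, -1, -0.1, 0, 0, 1, 0.5], [-0.96, -1, -0.1, 0, 0, 1, 0.5], [-0.96, -1, -0.1, 0, 0, 1, 0.5], [-0.96, -1, -0.1, 0, 0, 1, 0.5], [-0.96, -1, -0.1, 0, 0, 1, 0.5], [-0.96, -1, -0.1, 0, 0, 1, 0.5], [-0.96, -1, -0.1, 0, 0, 1, 0.5], [-0.96, -1, -0.1, 0, 0, 1, 0.5], [-0.96, -1, -0.1, 0, 0, 1, 0.5]])

```text
time: 1.95
position: [0.5077, 0.0512, 0.2524]
ee_rot: [[0.247, 0.969, -0.001], [0.969, -0.247, 0.0], [0.0, -0.001, -1.0]]
ft_force: [0.1, -0.2, 0.0]
width: 0.499
grip_force: 0.0
```

```bash
python3 - <<'E'
from h import *
s=env.state();p=env.camera_params("wrist");im=env.snapshot("wrist");cv2.imwrite("pics/w1.png",im[...,::-1])
import pickle;pickle.dump(p,open("w1.pkl","wb"))
print(s["time"],s["position"],np.round(s["ee_rot"],3).tolist(),s["ft_force"],s["joints"],s["width"])
print(proj("wrist",[[.539,.209,.038],[.53,.106,0],[.45,-.176,.05]],p))
E
```

```text
1.95 [0.50767914 0.05120298 0.25243211] [[0.247, 0.969, -0.001], [0.969, -0.247, 0.0], [0.0, -0.001, -1.0]] [ 0.0706356  -0.19846045  0.00449081] [ 5.14741540e-02 -7.88933123e-02  1.88524248e+00  3.12462605e-04
  1.33589528e+00  3.01230203e-01] 0.4988069134172693
[[279.26182917  23.84584403]
 [294.01305992 124.20622312]
 [287.5077492  352.54943603]]
```

View pics/w1.png

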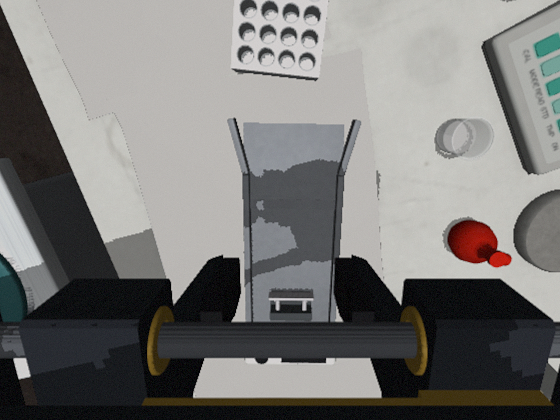

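The wrist view shows the ramp foot edge at about (244,124)-(344,125) and the rails bending near (247,172) and (343,172). The stop is near (291,292), and the block's front edge runs (233,70)-(318,78). I'll extract these as fitted edges.

```bash
python3 - <<'E'
from h import *
import pickle;p=pickle.load(open("w1.pkl","rb"))
im=cv2.imread("pics/w1.png");g=cv2.GaussianBlur(cv2.cvtColor(im,cv2.COLOR_BGR2GRAY),(0,0),0.8).astype(float)
gy=np.diff(g,axis=0)
cols=np.arange(255,336,5);r=[110+np.argmin(gy[110:140,c])+.5 for c in cols]
F=ray("wrist",np.c_[cols,r],0,p);k=np.polyfit(F[:,1],F[:,0],1)
print("foot rows",r); ft=F[:,:2]; v=np.linalg.svd(ft-ft.mean(0))[2][0];print("foot edge ang",np.degrees(np.arctan2(v[1],v[0])))
for row in (127,185,240,): print(row,[int(x) for x in g[row,225:365:1]])
c=cv2.resize(im[0:340,215:375],None,fx=3.5,fy=3.5,interpolation=cv2.INTER_CUBIC)
c=np.hstack([c[:595],c[595:]]) 
cv2.imwrite("pics/crop1.png",cv2.resize(im[0:200,215:375],None,fx=3,fy=3,interpolation=cv2.INTER_CUBIC))
E
```

```text
foot rows [np.float64(121.5), np.float64(122.5), np.float64(122.5), np.float64(122.5), np.float64(122.5), np.float64(122.5), np.float64(122.5), np.float64(123.5), np.float64(122.5), np.float64(122.5), np.float64(122.5), np.float64(122.5), np.float64(123.5), np.float64(123.5), np.float64(123.5), np.float64(123.5), np.float64(123.5)]
foot edge ang -15.291846286767067
127 [185, 185, 184, 175, 152, 138, 139, 142, 144, 132, 96, 56, 63, 129, 174, 185, 184, 179, 164, 148, 143, 142, 142, 142, 141, 142, 141, 142, 143, 143, 144, 144, 144, 145, 145, 146, 146, 146, 145, 145, 145, 145, 146, 145, 144, 143, 143, 143, 144, 144, 145, 145, 146, 145, 146, 145, 145, 145, 145, 145, 144, 144, 144, 145, 145, 145, 145, 144, 144, 143, 143, 143, 142, 141, 141, 141, 142, 144, 144, 144, 144, 143, 142, 141, 141, 141, 141, 141, 140, 140, 140, 141, 142, 143, 143, 141, 141, 142, 143, 143, 143, 143, 144, 143, 141, 141, 140, 140, 140, 141, 140, 140, 141, 140, 140, 139, 139, 138, 145, 167, 182, 185, 185, 184, 163, 107, 55, 54, 94, 129, 141, 138, 134, 132, 140, 165, 181, 185, 184, 184]
185 [184, 184, 185, 185, 184, 184
[... 528 characters left out ...]
4, 184, 184, 184, 184, 184, 184, 184, 184]
240 [183, 183, 183, 183, 184, 184, 183, 183, 183, 184, 183, 182, 183, 184, 184, 184, 183, 177, 156, 137, 129, 129, 129, 120, 88, 60, 72, 102, 123, 130, 131, 132, 132, 132, 133, 133, 133, 133, 133, 133, 134, 133, 134, 135, 136, 136, 135, 134, 134, 133, 132, 132, 131, 131, 132, 133, 133, 133, 134, 133, 133, 134, 134, 135, 135, 135, 135, 135, 134, 126, 103, 87, 82, 82, 82, 82, 82, 82, 83, 83, 83, 83, 82, 82, 83, 83, 83, 82, 82, 82, 82, 83, 83, 83, 83, 83, 82, 82, 82, 82, 83, 82, 82, 82, 82, 82, 78, 59, 44, 51, 69, 77, 77, 77, 93, 142, 177, 185, 184, 184, 184, 184, 184, 184, 184, 184, 184, 185, 185, 184, 184, 184, 184, 184, 184, 185, 184, 184, 185, 185]
```

View pics/crop1.png

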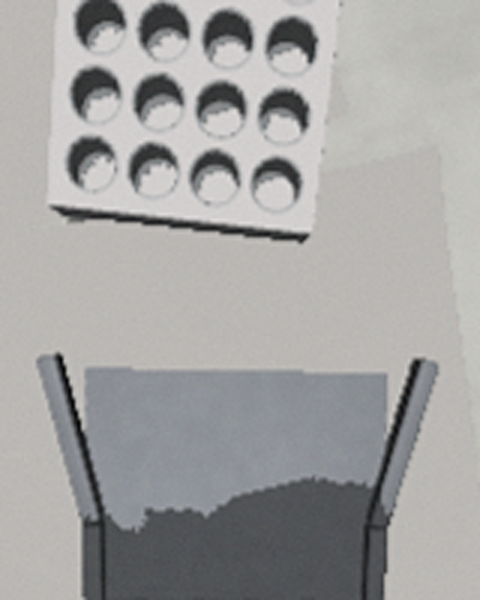

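```bash
python3 - <<'E'
from h import *
import pickle;p=pickle.load(open("w1.pkl","rb"))
a=lambda v:np.degrees(np.arctan2(v[1],v[0]));L=np.linalg.norm
fc=ray("wrist",[[243,122.2],[344,123.4]],0,p)[:,:2];print("foot w",L(fc[0]-fc[1]),fc.mean(0),a(fc[1]-fc[0]))
q=ray("wrist",[[242.2,185],[343.9,185],[243.1,240],[340,240]],.026,p)[:,:2]
print("rail w",L(q[0]-q[1]),L(q[2]-q[3]),"left ang",a(q[2]-q[0]),"right",a(q[3]-q[1]))
m1,m2=(q[0]+q[1])/2,(q[2]+q[3])/2;print("mid",m1,m2,a(m2-m1))
b=ray("wrist",[[231.7,69],[317.3,78.3]],.038,p)[:,:2]
e=ray("wrist",[[234.3,0],[328.3,0]],.038,p)[:,:2]
print("block front",b,L(b[0]-b[1]),a(b[1]-b[0]),"sides",a(b[0]-e[0]),a(b[1]-e[1]))
t=np.radians(-105.2);ex=np.array([np.cos(t),np.sin(t)]);ey=np.array([-ex[1],ex[0]])
f=fc.mean(0); tb=np.radians(a(b[1]-b[0])-90);bx=np.array([np.cos(tb),np.sin(tb)])
bc=b.mean(0)-.048*bx
print("rails mid y rel foot",(m1-f)@ey,(m2-f)@ey,"block c",bc,"rel foot",(bc-f)@ex,(bc-f)@ey)
for z in(.04,.03):print("stop",(ray("wrist",[[291,292],[291,300]],z,p)[:,:2]-f)@ex-.112)
E
```

```text
foot w 0.12405282637657243 [0.52982245 0.10776949] -14.945285189645688
rail w 0.1236084181625125 0.1235306704804674 left ang -105.49360956907404 right -105.55595323746665
mid [0.5113243  0.03782721] [ 0.49222245 -0.03093631] -105.52478252498301
block front [[0.47851218 0.17959005]
 [0.56554227 0.14780871]] 0.0926514483048912 -20.061002246143165 sides -109.23368047350455 -111.42050002337056
rails mid y rel foot 0.0004870902927349826 8.254472764715674e-05 block c [0.53849221 0.20878712] rel foot -0.09975679748478625 -0.01811927056573434
stop [0.0980069  0.10964724]
stop [0.10364019 0.1155757 ]
```

>>> move_arm(steps=[[0.337, -0.19, 0, 0, 0, 0.0117, 0], [0.337, -0.19, 0, 0, 0, 0.0117, 0], [0.337, -0.19, 0, 0, 0, 0.0117, 0], [0.337, -0.19, 0, 0, 0, 0.0117, 0], [0.337, -0.19, 0, 0, 0, 0.0117, 0], [0.337, -0.19, 0.1, 0, 0, 0.0117, 0], [0.337, -0.19, 0.2, 0, 0, 0.0117, 0], [0.337, -0.19, 0.3, 0, 0, 0.0117, 0], [0.337, -0.19, 0.37, 0, 0, 0.0117, 0], [0.337, -0.19, 0.42, 0, 0, 0.0117, 0], [0.337, -0.19, 0.46, 0, 0, 0.0117, 0], [0.337, -0.19, 0.478, 0, 0, 0.0117, 0], [0.337, -0.19, 0.478, 0, 0, 0.0117, 0], [0.337, -0.19, 0.478, 0, 0, 0.0117, 0], [0.337, -0.19, 0.478, 0, 0, 0.0117, 0]])

```text
time: 3.5
position: [0.4598, 0.2374, 0.0153]
ee_rot: [[0.267, 0.964, 0.003], [0.964, -0.267, 0.001], [0.002, 0.002, -1.0]]
ft_force: [0.0, 0.1, 0.4]
width: 0.003
grip_force: 0.0
```

>>> move_arm(steps=[[0, 0.01, 0, 0, 0, 0, 0], [0, 0.02, 0, 0, 0, 0, 0], [0, 0.028, 0, 0, 0, 0, 0], [0, 0.034, 0, 0, 0, 0, 0], [0, 0.039, 0, 0, 0, 0, 0], [0, 0.044, 0, 0, 0, 0, 0], [0, 0.049, 0, 0, 0, 0, 0], [0, 0.054, 0, 0, 0, 0, 0], [0, 0.059, 0, 0, 0, 0, 0], [0, 0.064, 0, 0, 0, 0, 0], [0, 0.068, 0, 0, 0, 0, 0], [0, 0.072, 0, 0, 0, 0, 0], [0, 0.072, 0, 0, 0, 0, 0], [0, 0.072, 0, 0, 0, 0, 0]])

```text
time: 4.9
position: [0.4932, 0.2271, 0.0137]
ee_rot: [[0.267, 0.964, -0.0], [0.964, -0.267, 0.0], [-0.0, -0.0, -1.0]]
ft_force: [-0.0, 0.2, 0.2]
width: 0.005
grip_force: 0.0
```

```bash
cat >blk.py <<'E'
from h import *
im=env.snapshot("top")[...,::-1];cv2.imwrite("pics/topn.png",im)
s=env.state();P=s["position"]
f=np.array([.5298,.1075]);t=np.radians(-105.35);ex=np.array([np.cos(t),np.sin(t)]);ey=np.array([-ex[1],ex[0]])
d=P[:2]-f
print("t",s["time"],"tcp dock x,y",d@ex-.112,d@ey,"z",P[2],"F",s["ft_force"][:2]@ex,s["ft_force"][:2]@ey,s["ft_force"][2],"w",s["width"])
E
python3 blk.py; python3 - <<'E'
from h import *
im=cv2.imread("pics/topn.png");cv2.imwrite("pics/crop2.png",cv2.resize(im[185:295,210:430],None,fx=3.6,fy=3.6,interpolation=cv2.INTER_CUBIC))
E
```

```text
t 4.95 tcp dock x,y -0.21762546206230177 -0.06712768441944073 z 0.013665616678604872 F 0.31950464572243775 0.8216037317144226 -0.305975703781844 w 0.00737199533066403
```

View pics/crop2.png

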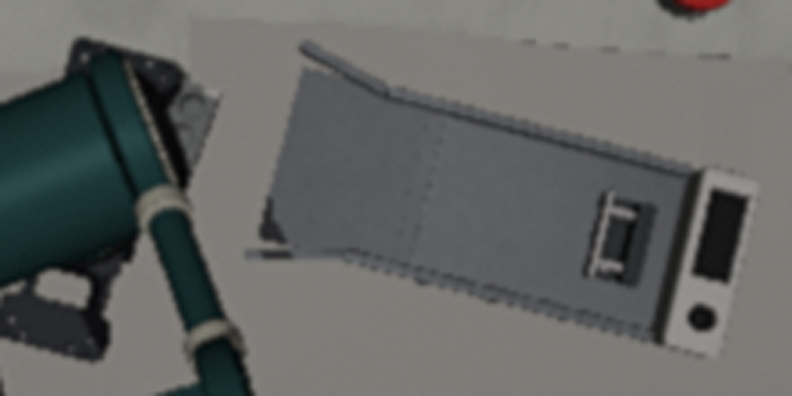

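The view is mostly blocked by the arm, but the block's visible corner at (220,92) is hardly different from before. I'll back off and measure with a mask.

>>> move_arm(steps=[[0, -0.02, 0, 0, 0, 0, 0], [0, -0.03, -0.1, 0, 0, 0, 0], [0.1, -0.03, -0.2, 0, 0, 0, 0], [0.2, -0.03, -0.3, 0, 0, 0, 0.5], [0.3, -0.03, -0.3, 0, 0, 0, 0.5], [0.4, -0.03, -0.3, 0, 0, 0, 0.5], [0.4, -0.03, -0.3, 0, 0, 0, 0.5], [0.4, -0.03, -0.3, 0, 0, 0, 0.5]])

```text
time: 5.75
position: [0.5322, 0.4284, 0.1646]
ee_rot: [[0.264, 0.965, 0.002], [0.965, -0.264, 0.003], [0.003, 0.001, -1.0]]
ft_force: [-0.8, -0.2, -0.1]
width: 0.436
grip_force: 0.0
```

```bash
cat >>blk.py <<'E'
hsv=cv2.cvtColor(im.copy(),cv2.COLOR_BGR2GRAY)
def quad(g,th):
    m=((g>th)*255).astype(np.uint8);m[:190]=0;m[255:]=0;m[:,:200]=0;m[:,300:]=0
    m=cv2.morphologyEx(m,cv2.MORPH_CLOSE,np.ones((9,9)))
    cs=cv2.findContours(m,cv2.RETR_EXTERNAL,cv2.CHAIN_APPROX_NONE)[0]
    c=max(cs,key=cv2.contourArea);return cv2.minAreaRect(c),cv2.contourArea(c)
for n,g in(("old",cv2.imread("pics/top0.png",0)),("new",hsv)):
  print(n,"bench",np.median(g[235:250,190:215]),"blk pct",np.percentile(g[205:240,225:268],[50,90]))
  for th in(165,180,195):
    try:
        r,A=quad(g,th);c=ray("top",[r[0]],.038)[0,:2]-f;b=ray("top",cv2.boxPoints(r),.038)[:,:2];v=b[1]-b[0];an=(np.degrees(np.arctan2(v[1],v[0]))+105.35+45)%90-45
        print(th,"A",A,"center dock x,y",c@ex-.112,c@ey,"yaw",an,np.linalg.norm(b[1]-b[0]),np.linalg.norm(b[2]-b[1]))
    except Exception as e:print(th,e)
E
python3 blk.py
```

```text
t 5.8 tcp dock x,y -0.4193658239846959 -0.08273257743915559 z 0.16361058526690547 F 0.2052504827352943 -0.29670873395841707 -0.07389544632816655 w 0.48375601221685666
old bench 112.0 blk pct [120. 130.]
165 max() iterable argument is empty
180 max() iterable argument is empty
195 max() iterable argument is empty
new bench 128.0 blk pct [136. 149.]
165 max() iterable argument is empty
180 max() iterable argument is empty
195 max() iterable argument is empty
```

```bash
python3 - <<'E'
s=open("blk.py").read()
s=s.replace('(165,180,195)','[np.median(g[235:250,190:215])*k for k in(1.05,1.08,1.11)]')
s=s.replace('m=cv2.morphologyEx(m,cv2.MORPH_CLOSE,np.ones((9,9)))','m=cv2.morphologyEx(cv2.morphologyEx(m,cv2.MORPH_OPEN,np.ones((2,2))),cv2.MORPH_CLOSE,cv2.getStructuringElement(2,(7,7)))')
s=s.replace('m[:190]=0','m[:190]=0;m[:207,:225]=0;m[:196]=0')
open("blk.py","w").write(s)
E
python3 blk.py; python3 - <<'E'
import cv2,numpy as np
a=cv2.imread("pics/topn.png");cv2.imwrite("pics/crop3.png",cv2.resize(a[185:295,210:430],None,fx=3.6,fy=3.6,interpolation=cv2.INTER_CUBIC))
E
```

```text
t 5.85 tcp dock x,y -0.4176486309900924 -0.082715123193553 z 0.1630226251605276 F 0.5886132098140471 -0.5785197208232911 -0.9138890759780707 w 0.49990617450631
old bench 112.0 blk pct [120. 130.]
117.60000000000001 A 1722.0 center dock x,y -0.21325507164862292 -0.014286795382348172 yaw 9.105892375959485 0.12326113130788632 0.11113952762654339
120.96000000000001 A 1542.0 center dock x,y -0.22162667328090774 -0.015100358466996817 yaw -4.141023911572489 0.10460727413714029 0.11367487575751412
124.32000000000001 A 1383.0 center dock x,y -0.21281381678813716 -0.01939495920470007 yaw -3.6812984268762534 0.09611536076172657 0.09400978588329084
new bench 128.0 blk pct [137. 149.]
134.4 A 1711.5 center dock x,y -0.21283206414527478 -0.015352561060888963 yaw 9.473624410980278 0.12506754193384514 0.11096105421539385
138.24 A 1494.5 center dock x,y -0.21555370140138624 -0.01602828064988146 yaw -4.1964182314461596 0.1037353612393738 0.10132908957217095
142.08 A 1372.5 center dock x,y -0.212261971422736 -0.01959807655511708 yaw -4.472924422914247 0.09539344440863817 0.0933341482134926
```

View pics/crop3.png

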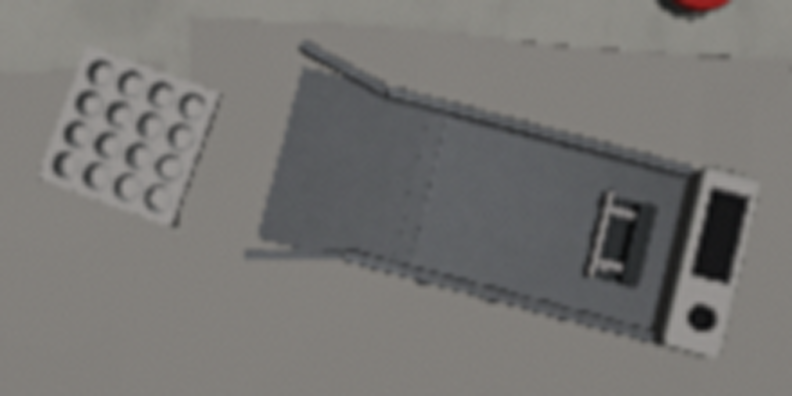

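The block hasn't moved, so the fingertips must be slimmer than I assumed. I'll go back and push further, checking the force as I go.

>>> move_arm(steps=[[-0.1, 0, 0, 0, 0, 0, 0], [-0.2, 0, 0, 0, 0, 0, 0], [-0.3, 0, 0, 0, 0, 0, 0], [-0.4, 0, 0, 0, 0, 0, 0], [-0.4, 0, 0.1, 0, 0, 0, 0], [-0.4, 0, 0.2, 0, 0, 0, 0], [-0.4, 0, 0.27, 0, 0, 0, 0], [-0.4, 0, 0.3, 0, 0, 0, 0], [-0.4, 0.01, 0.3, 0, 0, 0, 0], [-0.4, 0.02, 0.3, 0, 0, 0, 0], [-0.4, 0.03, 0.3, 0, 0, 0, 0], [-0.4, 0.036, 0.3, 0, 0, 0, 0], [-0.4, 0.042, 0.3, 0, 0, 0, 0], [-0.4, 0.048, 0.3, 0, 0, 0, 0], [-0.4, 0.054, 0.3, 0, 0, 0, 0]])

```text
time: 7.35
position: [0.5051, 0.224, 0.014]
ee_rot: [[0.267, 0.964, 0.0], [0.964, -0.267, 0.0], [0.0, 0.0, -1.0]]
ft_force: [-1.4, -0.2, -0.3]
width: 0.002
grip_force: 0.0
```

```bash
python3 blk.py|head -1; python3 - <<'E'
from h import *
im=env.snapshot("wrist");cv2.imwrite("pics/w2.png",im[...,::-1])
E
```

```text
t 7.4 tcp dock x,y -0.2178300265729555 -0.05424476526403062 z 0.0139646151142276 F -0.28573994741904557 0.18135908388837635 -0.2728803609871269 w 0.006988799571019186
```

View pics/w2.png

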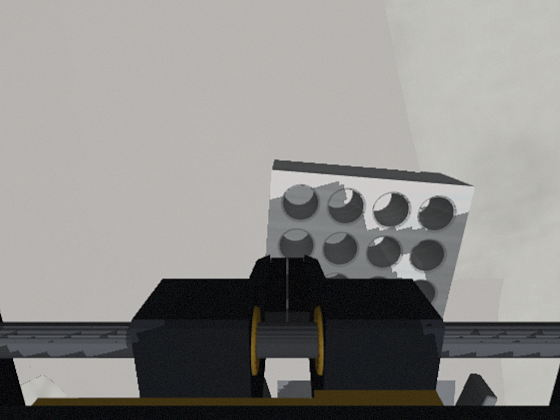

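The wrist picture shows the shut fingers at (250-325, 258-280) over the block's left edge, about u=265. From the parallax, the visible tips look about 35 mm above the reported TCP, so they may have passed over the block. I'll move clear and feel for the bench.

>>> move_arm(steps=[[0, -0.03, 0, 0, 0, 0, 0], [0, -0.06, 0, 0, 0, 0, 0], [0, -0.09, 0, 0, 0, 0, 0], [0, -0.09, 0.006, 0, 0, 0, 0], [0, -0.09, 0.012, 0, 0, 0, 0], [0, -0.09, 0.018, 0, 0, 0, 0], [0, -0.09, 0.022, 0, 0, 0, 0], [0, -0.09, 0.022, 0, 0, 0, 0]])

```text
time: 8.25
position: [0.4614, 0.2357, 0.0022]
ee_rot: [[0.267, 0.964, -0.001], [0.964, -0.267, -0.0], [-0.0, -0.0, -1.0]]
ft_force: [-0.5, -0.1, 0.8]
width: 0.004
grip_force: 0.0
```

>>> move_arm(steps=[[0, 0, 0.002, 0, 0, 0, 0], [0, 0, 0.004, 0, 0, 0, 0], [0, 0, 0.006, 0, 0, 0, 0], [0, 0, 0.007, 0, 0, 0, 0], [0, 0, 0.007, 0, 0, 0, 0]])

```text
time: 8.75
position: [0.4613, 0.2359, -0.0009]
ee_rot: [[0.267, 0.964, -0.0], [0.964, -0.267, -0.0], [-0.0, -0.0, -1.0]]
ft_force: [0.3, 1.0, 0.3]
width: 0.007
grip_force: 0.0
```

```bash
python3 - <<'E'
from h import *
s=env.state();p=env.camera_params("wrist");im=env.snapshot("wrist");cv2.imwrite("pics/w3.png",im[...,::-1])
P=s["position"];R=s["ee_rot"];print(P,s["ft_force"],"cam in tool",R.T@(p["extrinsics"][:3,3]-P))
print("TCP proj",proj("wrist",[P,P+R@[.009,0,0],P-R@[0,0,.019]],p))
g=cv2.cvtColor(im,cv2.COLOR_RGB2GRAY);print(g[225:275:3,287],g[225:275:3,275])
E
```

```text
[ 0.46129016  0.23588983 -0.00086322] [0.26935742 1.01264005 0.26883886] cam in tool [ 0.07257066 -0.00098518 -0.1819138 ]
TCP proj [[288.19131406 245.02429656]
 [288.21793633 230.11411938]
 [288.36586043 258.69272913]]
[178 177 179 177 178 178 178 176 178 177 180  68  66  70  66  66  67] [181 177 178 177 175 178 177 177 177 178 180  15   2   7  10  19   6]
```

>>> move_arm(steps=[[0, 0, 0.006, 0, 0, 0, 0], [0, 0, 0.012, 0, 0, 0, 0], [0, 0, 0.018, 0, 0, 0, 0], [0, 0, 0.022, 0, 0, 0, 0], [0, 0, 0.022, 0, 0, 0, 0]])

```text
time: 9.3
position: [0.4609, 0.2358, -0.0123]
ee_rot: [[0.267, 0.964, -0.001], [0.964, -0.267, -0.0], [-0.001, -0.001, -1.0]]
ft_force: [-0.4, 0.2, -0.4]
width: 0.003
grip_force: 0.0
```

>>> move_arm(steps=[[0, 0, 0.004, 0, 0, 0, 0], [0, 0, 0.008, 0, 0, 0, 0], [0, 0, 0.012, 0, 0, 0, 0], [0, 0, 0.016, 0, 0, 0, 0], [0, 0, 0.016, 0, 0, 0, 0]])

```text
time: 9.8
position: [0.461, 0.2358, -0.0202]
ee_rot: [[0.267, 0.964, -0.001], [0.964, -0.267, -0.0], [-0.0, -0.001, -1.0]]
ft_force: [-0.7, -0.6, -0.2]
width: 0.004
grip_force: 0.0
```

>>> move_arm(steps=[[0, 0, 0.004, 0, 0, 0, 0], [0, 0, 0.008, 0, 0, 0, 0], [0, 0, 0.012, 0, 0, 0, 0], [0, 0, 0.012, 0, 0, 0, 0]])

```text
time: 10.2
position: [0.461, 0.2358, -0.0262]
ee_rot: [[0.267, 0.964, -0.001], [0.964, -0.267, -0.0], [-0.0, -0.001, -1.0]]
ft_force: [-0.4, 0.6, 0.1]
width: 0.01
grip_force: 0.0
```

```bash
python3 - <<'E'
from h import *
s=env.state();im=env.snapshot("wrist");cv2.imwrite("pics/w4.png",im[...,::-1])
print(s["position"],s["ft_force"])
g=cv2.cvtColor(im,cv2.COLOR_RGB2GRAY)
for r in(262,256,252,248,244,240):print(r,g[r,230:345:4].tolist())
E
```

```text
[ 0.46100767  0.23579523 -0.02616599] [-0.3875881   0.62746746  0.07843589]
262 [175, 174, 175, 175, 177, 173, 186, 10, 4, 9, 19, 9, 12, 9, 54, 7, 15, 1, 2, 19, 15, 22, 23, 173, 174, 176, 177, 175, 177]
256 [176, 172, 177, 176, 174, 175, 175, 175, 184, 69, 157, 182, 182, 182, 180, 184, 183, 180, 183, 0, 116, 177, 179, 175, 173, 176, 175, 176, 177]
252 [174, 176, 174, 174, 175, 175, 177, 176, 175, 176, 174, 175, 177, 174, 174, 175, 174, 176, 175, 176, 176, 176, 176, 174, 175, 175, 174, 178, 176]
248 [177, 176, 175, 175, 174, 173, 173, 176, 176, 177, 174, 174, 174, 175, 175, 175, 177, 177, 175, 175, 174, 175, 177, 176, 175, 176, 175, 175, 173]
244 [174, 177, 176, 173, 175, 178, 176, 175, 176, 176, 176, 173, 174, 176, 174, 176, 175, 174, 178, 176, 176, 174, 178, 176, 176, 174, 175, 177, 176]
240 [174, 174, 174, 176, 176, 175, 174, 174, 175, 173, 176, 174, 176, 176, 175, 174, 175, 173, 176, 176, 176, 178, 177, 175, 177, 176, 174, 178, 175]
```

>>> move_arm(steps=[[0, 0, 0.004, 0, 0, 0, 0], [0, 0, 0.008, 0, 0, 0, 0], [0, 0, 0.008, 0, 0, 0, 0]])

```text
time: 10.55
position: [0.4611, 0.2358, -0.0301]
ee_rot: [[0.267, 0.964, -0.0], [0.964, -0.267, -0.0], [-0.0, -0.0, -1.0]]
ft_force: [0.5, 0.5, 0.2]
width: 0.008
grip_force: 0.0
```

>>> move_arm(steps=[[0, 0, 0.004, 0, 0, 0, 0], [0, 0, 0.006, 0, 0, 0, 0], [0, 0, 0.006, 0, 0, 0, 0]])

```text
time: 10.85
position: [0.4612, 0.2359, -0.033]
ee_rot: [[0.267, 0.964, -0.0], [0.964, -0.267, -0.0], [-0.0, -0.0, -1.0]]
ft_force: [-0.2, -0.8, -0.5]
width: 0.002
grip_force: 0.0
```

>>> move_arm(steps=[[0, 0, 0.002, 0, 0, 0, 0], [0, 0, 0.004, 0, 0, 0, 0], [0, 0, 0.004, 0, 0, 0, 0]])

```text
time: 11.15
position: [0.4612, 0.2359, -0.0349]
ee_rot: [[0.267, 0.964, -0.0], [0.964, -0.267, -0.0], [-0.0, -0.0, -1.0]]
ft_force: [1.0, -0.7, 0.2]
width: 0.004
grip_force: 0.0
```

>>> move_arm(steps=[[0, 0, 0.002, 0, 0, 0, 0], [0, 0, 0.004, 0, 0, 0, 0], [0, 0, 0.004, 0, 0, 0, 0]])

```text
time: 11.45
position: [0.4615, 0.236, -0.0356]
ee_rot: [[0.267, 0.964, -0.0], [0.964, -0.267, -0.0], [-0.0, -0.0, -1.0]]
ft_force: [-3.2, -2.1, 10.4]
width: 0.005
grip_force: 5.1
```

The bench is felt when the reported TCP is at z = -0.035, so the real tips end 35 mm above the reported TCP. I'll account for that offset and redo the side push with the real tip at about z = 20 mm.

>>> move_arm(steps=[[0, 0, -0.02, 0, 0, 0, 0], [0, 0, -0.044, 0, 0, 0, 0], [0, 0.012, -0.044, 0, 0, 0, 0], [0, 0.024, -0.044, 0, 0, 0, 0], [0, 0.031, -0.044, 0, 0, 0, 0], [0, 0.037, -0.044, 0, 0, 0, 0], [0, 0.043, -0.044, 0, 0, 0, 0], [0, 0.049, -0.044, 0, 0, 0, 0], [0, 0.055, -0.044, 0, 0, 0, 0]])

```text
time: 12.35
position: [0.4871, 0.2284, -0.0153]
ee_rot: [[0.267, 0.964, -0.002], [0.964, -0.267, -0.0], [-0.001, -0.001, -1.0]]
ft_force: [-2.6, 1.0, 2.0]
width: 0.007
grip_force: 1.6
```

>>> move_arm(steps=[[0, 0.006, 0, 0, 0, 0, 0], [0, 0.012, 0, 0, 0, 0, 0], [0, 0.018, 0, 0, 0, 0, 0], [0, 0.023, 0, 0, 0, 0, 0]])

```text
time: 12.75
position: [0.4992, 0.2253, -0.015]
ee_rot: [[0.267, 0.964, -0.0], [0.964, -0.267, -0.0], [-0.0, 0.0, -1.0]]
ft_force: [-1.0, 1.0, -1.3]
width: 0.006
grip_force: 0.9
```

>>> move_arm(steps=[[0, -0.02, 0, 0, 0, 0, 0], [0, -0.04, -0.1, 0, 0, 0, 0], [0.1, -0.04, -0.2, 0, 0, 0, 0], [0.2, -0.02, -0.3, 0, 0, 0, 0.5], [0.3, 0, -0.3, 0, 0, 0, 0.5], [0.4, 0.02, -0.3, 0, 0, 0, 0.5], [0.4, 0.02, -0.3, 0, 0, 0, 0.5], [0.4, 0.02, -0.3, 0, 0, 0, 0.5]])

```text
time: 13.55
position: [0.5641, 0.4205, 0.1368]
ee_rot: [[0.264, 0.964, 0.005], [0.964, -0.264, 0.004], [0.005, 0.003, -1.0]]
ft_force: [0.3, -0.6, -0.3]
width: 0.439
grip_force: 0.0
```

```bash
python3 blk.py; python3 - <<'E'
import cv2,numpy as np
a=cv2.imread("pics/topn.png");cv2.imwrite("pics/crop4.png",cv2.resize(a[185:295,210:430],None,fx=3.6,fy=3.6,interpolation=cv2.INTER_CUBIC))
E
```

```text
t 13.6 tcp dock x,y -0.419945479643535 -0.05053012780721582 z 0.1357124915198163 F 0.31382769145068395 0.03652659745418162 -0.40316723768014057 w 0.4783179384293173
old bench 112.0 blk pct [120. 130.]
117.60000000000001 A 1722.0 center dock x,y -0.21325507164862292 -0.014286795382348172 yaw 9.105892375959485 0.12326113130788632 0.11113952762654339
120.96000000000001 A 1542.0 center dock x,y -0.22162667328090774 -0.015100358466996817 yaw -4.141023911572489 0.10460727413714029 0.11367487575751412
124.32000000000001 A 1383.0 center dock x,y -0.21281381678813716 -0.01939495920470007 yaw -3.6812984268762534 0.09611536076172657 0.09400978588329084
new bench 132.0 blk pct [135. 153.]
138.6 A 1408.5 center dock x,y -0.22171745629470918 0.003391217414156755 yaw -2.588560808641631 0.09939999570211046 0.11129735877496572
142.56 A 1365.5 center dock x,y -0.2221398518742748 0.002644905900568902 yaw -2.5885743332296443 0.09630595247505548 0.11050617635195732
146.52 A 1282.5 center dock x,y -0.21411045295080738 0.0014115737357130672 yaw -2.6621089979343537 0.09471469370856553 0.09422919900004761
```

Block now at y ≈ +2 mm, yaw ≈ -2.6°: good for entry. Next I'll go behind it with the fingers half open and the tool tilted 20° so the body trails.

>>> move_arm(steps=[[-0.08, 0.05, 0, 0, -0.08, 0, 0.5], [-0.16, 0.1, 0, 0, -0.16, 0, 0.5], [-0.24, 0.101, 0, 0, -0.222, 0, 0.5], [-0.284, 0.101, 0.05, 0, -0.222, 0, 0.5], [-0.284, 0.101, 0.13, 0, -0.222, 0, 0.5], [-0.284, 0.101, 0.2, 0, -0.222, 0, 0.5], [-0.284, 0.101, 0.25, 0, -0.222, 0, 0.5], [-0.284, 0.101, 0.28, 0, -0.222, 0, 0.5], [-0.284, 0.101, 0.289, 0, -0.222, 0, 0.5], [-0.284, 0.101, 0.289, 0, -0.222, 0, 0.5], [-0.284, 0.101, 0.289, 0, -0.222, 0, 0.5]])

```text
time: 14.7
position: [0.5738, 0.2658, -0.0077]
ee_rot: [[0.252, 0.964, -0.089], [0.906, -0.267, -0.328], [-0.34, 0.002, -0.94]]
ft_force: [1.0, -0.4, -0.0]
width: 0.502
grip_force: 0.0
```

```bash
cat >st.py <<'E'
from h import *
s=env.state();P=s["position"];R=s["ee_rot"]
f=np.array([.5298,.1075]);t=np.radians(-105.35);ex=np.array([np.cos(t),np.sin(t)]);ey=np.array([-ex[1],ex[0]])
T=P-.0352*R[:,2];d=T[:2]-f
print("t",s["time"],"tip dock",np.round([d@ex-.112,d@ey,T[2]],4),"yaw err of -x",np.round([-R[:2,0]@ex,-R[:2,0]@ey,R[2,0]],4),"F",np.round([s["ft_force"][:2]@ex,s["ft_force"][:2]@ey,s["ft_force"][2]],1),"w",round(s["width"],2))
fw=np.r_[ex,0];print("tool comps of 1 m: fwd",np.round(R.T@fw*2,3),"left",np.round(R.T@np.r_[ey,0]*2,3),"up",np.round(R.T@[0,0,1]*2,3))
E
python3 st.py
```

```text
t 14.7 tip dock [-0.2882  0.0005  0.0254] yaw err of -x [ 0.9404 -0.0028 -0.3401] F [ 0.1  1.1 -0. ] w 0.5
tool comps of 1 m: fwd [-1.881  0.005  0.68 ] left [0.006 2.    0.002] up [-0.68   0.004 -1.881]
```

>>> move_arm(steps=[[-0.0188, 0.0001, 0.0068, 0, 0, 0, 0.5], [-0.0282, 0.0001, 0.0102, 0, 0, 0, 0.5], [-0.0376, 0.0001, 0.0136, 0, 0, 0, 0.5], [-0.047, 0.0001, 0.017, 0, 0, 0, 0.5], [-0.0564, 0.0002, 0.0204, 0, 0, 0, 0.5], [-0.0658, 0.0002, 0.0238, 0, 0, 0, 0.5], [-0.0752, 0.0002, 0.0272, 0, 0, 0, 0.5], [-0.0846, 0.0002, 0.0306, 0, 0, 0, 0.5], [-0.094, 0.0003, 0.034, 0, 0, 0, 0.5], [-0.1035, 0.0003, 0.0374, 0, 0, 0, 0.5], [-0.1129, 0.0003, 0.0408, 0, 0, 0, 0.5]])

```text
time: 15.8
position: [0.5567, 0.207, -0.0092]
ee_rot: [[0.251, 0.964, -0.091], [0.906, -0.267, -0.329], [-0.342, 0.0, -0.94]]
ft_force: [1.0, 4.5, 3.9]
width: 0.501
grip_force: 2.2
```

```bash
python3 st.py; python3 - <<'E'
from h import *
im=env.snapshot("top")[...,::-1];cv2.imwrite("pics/top5.png",im)
cv2.imwrite("pics/crop5.png",cv2.resize(im[185:295,210:430],None,fx=3.6,fy=3.6,interpolation=cv2.INTER_CUBIC))
E
```

```text
t 15.8 tip dock [-0.2271 -0.0003  0.0239] yaw err of -x [ 0.9398 -0.0021 -0.3417] F [-4.6 -0.2  3.9] w 0.5
tool comps of 1 m: fwd [-1.88   0.005  0.683] left [ 0.004  2.    -0.002] up [-0.683  0.    -1.88 ]
```

>>> move_arm(steps=[[-0.0094, 0, 0.0034, 0, 0, 0, 0.5], [-0.0188, 0.0001, 0.0068, 0, 0, 0, 0.5], [-0.0282, 0.0001, 0.0102, 0, 0, 0, 0.5], [-0.0376, 0.0001, 0.0136, 0, 0, 0, 0.5], [-0.047, 0.0001, 0.017, 0, 0, 0, 0.5], [-0.0564, 0.0002, 0.0204, 0, 0, 0, 0.5], [-0.0658, 0.0002, 0.0238, 0, 0, 0, 0.5], [-0.0752, 0.0002, 0.0272, 0, 0, 0, 0.5], [-0.0846, 0.0002, 0.0306, 0, 0, 0, 0.5]])

```text
time: 16.75
position: [0.5445, 0.1634, -0.0093]
ee_rot: [[0.251, 0.964, -0.092], [0.906, -0.267, -0.33], [-0.342, -0.0, -0.94]]
ft_force: [1.3, 2.5, 0.6]
width: 0.497
grip_force: 1.5
```

```bash
python3 st.py|head -1; python3 - <<'E'
from h import *
for n in("top","scene"):
    im=env.snapshot(n)[...,::-1];cv2.imwrite(f"pics/{n}6.png",im)
a=cv2.imread("pics/top6.png")[185:295,210:430];b=cv2.imread("pics/scene6.png")[170:290,200:440]
cv2.imwrite("pics/v6.png",np.vstack([cv2.resize(a,(560,280),interpolation=2),cv2.resize(b,(560,280),interpolation=2)]))
E
```

```text
t 16.75 tip dock [-0.1819 -0.0005  0.0238] yaw err of -x [ 0.9397 -0.0021 -0.3421] F [-2.7  0.6  0.6] w 0.5
```

View pics/v6.png

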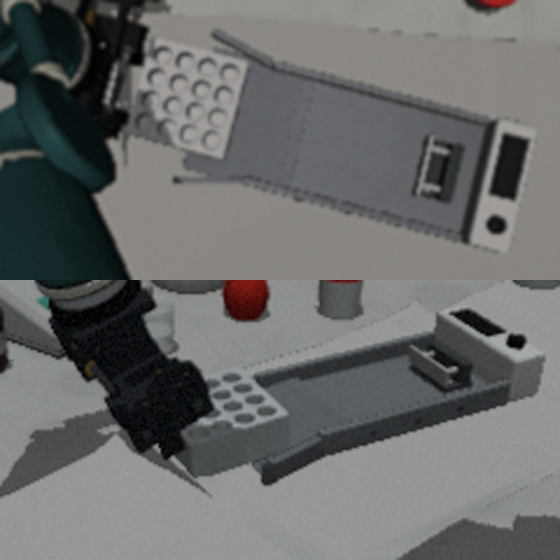

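The picture shows the block square on the ramp, its front at about (247,62)-(222,157) in the upper panel, a few mm towards +y but inside the mouth. Continuing.

>>> move_arm(steps=[[-0.0094, 0, 0.0034, 0, 0, 0, 0.5], [-0.0188, 0, 0.0068, 0, 0, 0, 0.5], [-0.0282, 0, 0.0102, 0, 0, 0, 0.5], [-0.0376, 0, 0.0136, 0, 0, 0, 0.5], [-0.047, 0, 0.017, 0, 0, 0, 0.5], [-0.0564, 0, 0.0204, 0, 0, 0, 0.5], [-0.0658, 0, 0.0238, 0, 0, 0, 0.5]])

```text
time: 17.55
position: [0.5352, 0.1297, -0.0092]
ee_rot: [[0.251, 0.964, -0.092], [0.906, -0.267, -0.329], [-0.342, -0.0, -0.94]]
ft_force: [-0.3, 2.3, -1.8]
width: 0.5
grip_force: 1.1
```

>>> move_arm(steps=[[-0.0094, 0, 0.0034, 0, 0, 0, 0.5], [-0.0188, 0, 0.0068, 0, 0, 0, 0.5], [-0.0282, 0, 0.0102, 0, 0, 0, 0.5], [-0.0376, 0, 0.0136, 0, 0, 0, 0.5], [-0.047, 0, 0.017, 0, 0, 0, 0.5], [-0.0564, 0, 0.0204, 0, 0, 0, 0.5]])

```text
time: 18.15
position: [0.5289, 0.1021, -0.008]
ee_rot: [[0.252, 0.964, -0.088], [0.906, -0.267, -0.328], [-0.34, 0.002, -0.941]]
ft_force: [1.4, 5.6, 2.4]
width: 0.503
grip_force: 2.6
```

```bash
python3 st.py|head -1
```

```text
t 18.15 tip dock [-0.1185  0.0006  0.0251] yaw err of -x [ 0.9406 -0.0027 -0.3395] F [-5.7 -0.2  2.4] w 0.5
```

>>> move_arm(steps=[[-0.0094, 0, 0.0034, 0, 0, 0, 0.5], [-0.0188, 0, 0.0068, 0, 0, 0, 0.5], [-0.0282, 0, 0.0102, 0, 0, 0, 0.5], [-0.0376, 0, 0.0136, 0, 0, 0, 0.5], [-0.047, 0, 0.017, 0, 0, 0, 0.5], [-0.0564, 0, 0.0204, 0, 0, 0, 0.5]])

```text
time: 18.75
position: [0.5213, 0.0732, -0.0078]
ee_rot: [[0.252, 0.964, -0.088], [0.906, -0.266, -0.328], [-0.339, 0.003, -0.941]]
ft_force: [1.0, 5.4, 3.4]
width: 0.501
grip_force: 2.6
```

>>> move_arm(steps=[[-0.0094, 0, 0.0034, 0, 0, 0, 0.5], [-0.0188, 0, 0.0068, 0, 0, 0, 0.5], [-0.0282, 0, 0.0102, 0, 0, 0, 0.5], [-0.0376, 0, 0.0136, 0, 0, 0, 0.5], [-0.047, 0, 0.017, 0, 0, 0, 0.5], [-0.0564, 0, 0.0204, 0, 0, 0, 0.5]])

```text
time: 19.35
position: [0.5123, 0.0434, -0.0082]
ee_rot: [[0.251, 0.964, -0.09], [0.906, -0.266, -0.329], [-0.341, 0.002, -0.94]]
ft_force: [1.6, 3.9, 3.1]
width: 0.504
grip_force: 1.8
```

```bash
python3 st.py|head -1
```

```text
t 19.35 tip dock [-0.0576  0.0001  0.0249] yaw err of -x [ 0.94   -0.0022 -0.3412] F [-4.2  0.5  3.1] w 0.5
```

>>> move_arm(steps=[[-0.0094, 0, 0.0034, 0, 0, 0, 0.5], [-0.0188, 0, 0.0068, 0, 0, 0, 0.5], [-0.0282, 0, 0.0102, 0, 0, 0, 0.5], [-0.0376, 0, 0.0136, 0, 0, 0, 0.5], [-0.047, 0, 0.017, 0, 0, 0, 0.5], [-0.0564, 0, 0.0204, 0, 0, 0, 0.5]])

```text
time: 19.95
position: [0.5028, 0.0141, -0.0093]
ee_rot: [[0.251, 0.964, -0.092], [0.906, -0.267, -0.33], [-0.342, -0.001, -0.94]]
ft_force: [0.8, 1.3, -1.5]
width: 0.498
grip_force: 0.8
```

>>> move_arm(steps=[[-0.0075, 0, 0.0027, 0, 0, 0, 0.5], [-0.015, 0, 0.0054, 0, 0, 0, 0.5], [-0.0226, 0, 0.0082, 0, 0, 0, 0.5], [-0.0301, 0, 0.0109, 0, 0, 0, 0.5], [-0.0338, 0, 0.0122, 0, 0, 0, 0.5]])

```text
time: 20.45
position: [0.4989, -0.0029, -0.0086]
ee_rot: [[0.251, 0.964, -0.091], [0.906, -0.267, -0.329], [-0.342, 0.0, -0.94]]
ft_force: [0.6, 1.8, -1.2]
width: 0.497
grip_force: 1.1
```

```bash
python3 st.py|head -1;  cat >fr.py <<'E'
from h import *
im=env.snapshot("top")[...,::-1];cv2.imwrite("pics/topl.png",im)
g=cv2.cvtColor(im,cv2.COLOR_BGR2GRAY)
f=np.array([.5298,.1075]);t=np.radians(-105.35);ex=np.array([np.cos(t),np.sin(t)]);ey=np.array([-ex[1],ex[0]])
# sample brightness along the dock axis lines at z=0.046 between bores
X=np.arange(-.02,.125,.0025)
for y in(-.033,0,.033):
    P=np.array([np.r_[f+ex*(.112+x)+ey*y,.046] for x in X]);uv=proj("top",P).astype(np.float32)
    v=cv2.remap(g,uv[:,:1],uv[:,1:],1).ravel();print(y,v.tolist())
print([round(x*1000,1) for x in X])
E
python3 fr.py
```

```text
t 20.45 tip dock [-0.0094 -0.0006  0.0244] yaw err of -x [ 0.9399 -0.0024 -0.3415] F [-1.9  0.1 -1.2] w 0.5
-0.033 [14, 16, 24, 38, 59, 80, 95, 102, 104, 106, 120, 137, 146, 146, 142, 119, 84, 103, 134, 139, 140, 144, 148, 138, 100, 76, 113, 138, 140, 142, 146, 145, 128, 81, 75, 120, 141, 137, 141, 144, 141, 110, 67, 81, 127, 144, 128, 101, 90, 88, 88, 91, 93, 92, 93, 93, 93, 92]
0 [9, 6, 27, 48, 62, 62, 52, 60, 107, 144, 147, 138, 125, 106, 91, 87, 106, 132, 146, 143, 130, 117, 104, 92, 94, 113, 138, 146, 145, 134, 115, 99, 89, 92, 119, 143, 147, 141, 128, 111, 93, 87, 103, 127, 144, 144, 127, 100, 72, 51, 74, 110, 90, 52, 44, 45, 43, 33]
0.033 [17, 18, 21, 36, 51, 46, 27, 37, 77, 114, 129, 138, 144, 148, 147, 128, 95, 105, 133, 138, 141, 146, 147, 140, 111, 82, 103, 131, 133, 139, 146, 148, 130, 84, 76, 116, 138, 140, 144, 148, 146, 117, 68, 84, 129, 145, 129, 100, 90, 89, 87, 84, 86, 88, 88, 88, 88, 87]
[np.float64(-20.0), np.float64(-17.5), np.float64(-15.0), np.float64(-12.5), np.float64(-10.0), np.float64(-7.5), np.float64(-5.0), np.float64(-2.5), np.float64(-0.0), np.float64(2
[... 176 characters left out ...]
27.5), np.float64(30.0), np.float64(32.5), np.float64(35.0), np.float64(37.5), np.float64(40.0), np.float64(42.5), np.float64(45.0), np.float64(47.5), np.float64(50.0), np.float64(52.5), np.float64(55.0), np.float64(57.5), np.float64(60.0), np.float64(62.5), np.float64(65.0), np.float64(67.5), np.float64(70.0), np.float64(72.5), np.float64(75.0), np.float64(77.5), np.float64(80.0), np.float64(82.5), np.float64(85.0), np.float64(87.5), np.float64(90.0), np.float64(92.5), np.float64(95.0), np.float64(97.5), np.float64(100.0), np.float64(102.5), np.float64(105.0), np.float64(107.5), np.float64(110.0), np.float64(112.5), np.float64(115.0), np.float64(117.5), np.float64(120.0), np.float64(122.5)]
```

>>> move_arm(steps=[[-0.0038, 0, 0.0014, 0, 0, 0, 0.5], [-0.0075, 0, 0.0027, 0, 0, 0, 0.5], [-0.0113, 0, 0.0041, 0, 0, 0, 0.5], [-0.0113, 0, 0.0041, 0, 0, 0, 0.5], [-0.0113, 0, 0.0041, 0, 0, 0, 0.5]])

```text
time: 21.0
position: [0.4972, -0.0086, -0.0087]
ee_rot: [[0.251, 0.964, -0.091], [0.906, -0.267, -0.33], [-0.342, 0.0, -0.94]]
ft_force: [0.4, -0.7, -0.9]
width: 0.501
grip_force: 0.6
```

```bash
python3 st.py; python3 fr.py|sed -n 1,3p
```

```text
t 21.0 tip dock [-0.0034 -0.0007  0.0244] yaw err of -x [ 0.9397 -0.0021 -0.342 ] F [ 0.6  0.6 -0.9] w 0.5
tool comps of 1 m: fwd [-1.879  0.004  0.684] left [ 4.e-03  2.e+00 -1.e-03] up [-0.684  0.    -1.879]
-0.033 [55, 32, 20, 18, 20, 28, 45, 68, 92, 102, 107, 110, 107, 115, 133, 145, 145, 132, 91, 86, 124, 142, 140, 143, 146, 142, 120, 82, 96, 135, 144, 140, 144, 149, 141, 100, 59, 97, 139, 140, 137, 145, 144, 124, 73, 62, 108, 141, 140, 112, 90, 91, 94, 93, 94, 93, 93, 92]
0 [27, 25, 18, 9, 10, 31, 59, 75, 61, 49, 85, 134, 148, 142, 130, 111, 92, 89, 94, 120, 144, 146, 139, 125, 109, 94, 85, 104, 131, 146, 147, 139, 124, 104, 85, 85, 106, 134, 146, 145, 137, 118, 96, 85, 90, 116, 138, 146, 128, 83, 78, 109, 89, 52, 43, 45, 44, 32]
0.033 [32, 15, 15, 22, 20, 24, 34, 37, 34, 34, 50, 81, 112, 130, 141, 147, 147, 133, 97, 95, 128, 145, 144, 145, 147, 146, 124, 86, 96, 132, 142, 139, 143, 147, 139, 104, 71, 98, 133, 141, 142, 146, 147, 129, 78, 69, 113, 142, 138, 107, 85, 83, 86, 87, 88, 88, 87, 87]
```

>>> move_arm(steps=[[-0.0019, 0, 0.0007, 0, 0, 0, 0.5], [-0.0038, 0, 0.0014, 0, 0, 0, 0.5], [-0.0056, 0, 0.002, 0, 0, 0, 0.5], [-0.0056, 0, 0.002, 0, 0, 0, 0.5]])

```text
time: 21.45
position: [0.4964, -0.0113, -0.0088]
ee_rot: [[0.251, 0.964, -0.091], [0.906, -0.267, -0.329], [-0.342, 0.0, -0.94]]
ft_force: [1.3, 2.1, 0.3]
width: 0.501
grip_force: 1.1
```

```bash
python3 st.py|head -1
```

```text
t 21.45 tip dock [-0.0006 -0.0008  0.0243] yaw err of -x [ 0.9398 -0.0022 -0.3417] F [-2.4  0.7  0.3] w 0.5
```

>>> move_arm(steps=[[-0.0019, 0, 0.0007, 0, 0, 0, 0.5], [-0.0038, 0, 0.0014, 0, 0, 0, 0.5], [-0.0038, 0, 0.0014, 0, 0, 0, 0.5]])

```text
time: 21.75
position: [0.4958, -0.0134, -0.0088]
ee_rot: [[0.251, 0.964, -0.091], [0.906, -0.267, -0.329], [-0.342, 0.0, -0.94]]
ft_force: [1.3, 2.0, -0.1]
width: 0.498
grip_force: 1.1
```

```bash
python3 st.py|head -1
```

```text
t 21.75 tip dock [ 0.0015 -0.0008  0.0243] yaw err of -x [ 0.9398 -0.0022 -0.3418] F [-2.3  0.8 -0.1] w 0.5
```

>>> move_arm(steps=[[-0.0019, 0, 0.0007, 0, 0, 0, 0.5], [-0.0038, 0, 0.0014, 0, 0, 0, 0.5], [-0.0038, 0, 0.0014, 0, 0, 0, 0.5]])

```text
time: 22.05
position: [0.4954, -0.0151, -0.0088]
ee_rot: [[0.251, 0.964, -0.091], [0.906, -0.267, -0.329], [-0.341, 0.0, -0.94]]
ft_force: [0.5, 3.4, 0.1]
width: 0.499
grip_force: 1.6
```

```bash
python3 st.py|head -1
```

```text
t 22.05 tip dock [ 0.0033 -0.0007  0.0243] yaw err of -x [ 0.9399 -0.0023 -0.3414] F [-3.4 -0.4  0.1] w 0.5
```

>>> move_arm(steps=[[-0.0019, 0, 0.0007, 0, 0, 0, 0.5], [-0.0038, 0, 0.0014, 0, 0, 0, 0.5], [-0.0038, 0, 0.0014, 0, 0, 0, 0.5]])

```text
time: 22.35
position: [0.4951, -0.0163, -0.0088]
ee_rot: [[0.252, 0.964, -0.09], [0.906, -0.267, -0.328], [-0.34, 0.001, -0.94]]
ft_force: [1.7, 5.4, -0.3]
width: 0.496
grip_force: 3.1
```

```bash
python3 st.py|head -1
```

```text
t 22.35 tip dock [ 0.0046 -0.0007  0.0243] yaw err of -x [ 0.9404 -0.0027 -0.34  ] F [-5.7  0.2 -0.3] w 0.5
```

>>> move_arm(steps=[[-0.0019, 0, 0.0007, 0, 0, 0, 0.5], [-0.0038, 0, 0.0014, 0, 0, 0, 0.5], [-0.0056, 0, 0.002, 0, 0, 0, 0.5], [-0.0056, 0, 0.002, 0, 0, 0, 0.5]])

```text
time: 22.75
position: [0.4949, -0.0179, -0.0088]
ee_rot: [[0.252, 0.964, -0.089], [0.907, -0.268, -0.326], [-0.338, 0.001, -0.941]]
ft_force: [0.8, 10.7, 1.9]
width: 0.499
grip_force: 5.4
```

```bash
python3 st.py|head -1
```

```text
t 22.75 tip dock [ 0.0062 -0.0004  0.0243] yaw err of -x [ 0.9412 -0.0033 -0.3377] F [-10.5  -2.1   1.9] w 0.5
```

>>> move_arm(steps=[[-0.0019, 0, 0.0007, 0, 0, 0, 0.5], [-0.0038, 0, 0.0014, 0, 0, 0, 0.5], [-0.005, 0, 0.0018, 0, 0, 0, 0.5], [-0.005, 0, 0.0018, 0, 0, 0, 0.5], [-0.005, 0, 0.0018, 0, 0, 0, 0.5]])

```text
time: 23.25
position: [0.4948, -0.0191, -0.0088]
ee_rot: [[0.253, 0.963, -0.088], [0.907, -0.268, -0.324], [-0.335, 0.002, -0.942]]
ft_force: [0.4, 15.4, 1.3]
width: 0.5
grip_force: 7.7
```

```bash
python3 st.py|head -1
```

```text
t 23.25 tip dock [ 0.0075 -0.0003  0.0244] yaw err of -x [ 0.9421 -0.004  -0.3354] F [-15.   -3.7   1.3] w 0.5
```

Pressing with 15 N. I'll hold for 0.6 s, back off slowly and then lift away.

>>> move_arm(steps=[[0, 0, 0, 0, 0, 0, 0.5], [0, 0, 0, 0, 0, 0, 0.5], [0, 0, 0, 0, 0, 0, 0.5], [0, 0, 0, 0, 0, 0, 0.5], [0, 0, 0, 0, 0, 0, 0.5], [0, 0, 0, 0, 0, 0, 0.5]])

```text
time: 23.85
position: [0.4948, -0.0191, -0.0088]
ee_rot: [[0.253, 0.963, -0.088], [0.907, -0.268, -0.324], [-0.335, 0.002, -0.942]]
ft_force: [0.3, 15.5, 2.0]
width: 0.499
grip_force: 7.6
```

>>> move_arm(steps=[[0.0038, 0, -0.0014, 0, 0, 0, 0.5], [0.0075, 0, -0.0027, 0, 0, 0, 0.5], [0.0113, 0, -0.0041, 0, 0, 0, 0.5], [0.015, 0, -0.0055, 0, 0, 0, 0.5], [0.0226, 0, -0.0082, 0, 0, 0, 0.5], [0.03, 0, -0.0109, 0, 0, 0, 0.5], [0.045, 0, -0.0164, 0, 0, 0, 0.5], [0.06, 0, -0.022, 0, 0, 0, 0.5], [0.06, 0, -0.06, 0, 0, 0, 0.5], [0.06, 0, -0.14, 0, 0, 0, 0.5], [0.1, 0, -0.22, 0, 0, 0, 0.5], [0.18, 0, -0.3, 0, 0, 0, 0.5], [0.26, 0, -0.36, 0, 0, 0, 0.5], [0.34, 0, -0.36, 0, 0, 0, 0.5], [0.34, 0, -0.36, 0, 0, 0, 0.5], [0.34, 0, -0.36, 0, 0, 0, 0.5]])

```text
time: 25.45
position: [0.5518, 0.1915, 0.1015]
ee_rot: [[0.248, 0.964, -0.092], [0.906, -0.265, -0.331], [-0.343, -0.001, -0.939]]
ft_force: [-0.1, -0.3, 0.1]
width: 0.499
grip_force: 0.0
```

```bash
python3 st.py|head -1; python3 fr.py|sed -n 1,3p; python3 - <<'E'
from h import *
a=cv2.imread("pics/top0.png").astype(int);b=cv2.imread("pics/topl.png").astype(int)
for im in(a,b):
    m=((im[...,2]>120)&(im[...,1]<70)).astype(np.uint8)
    print([tuple(np.round(c,1)) for s,c in zip(*[x[1:] for x in cv2.connectedComponentsWithStats(m)[2:]]) if s[4]>80])
E
```

```text
t 25.45 tip dock [-0.2109 -0.001   0.1345] yaw err of -x [ 9.392e-01  4.000e-04 -3.433e-01] F [0.3 0.  0.1] w 0.5
-0.033 [99, 103, 103, 99, 102, 107, 108, 106, 106, 107, 104, 86, 68, 107, 150, 158, 150, 152, 161, 160, 135, 86, 97, 144, 154, 150, 157, 160, 153, 119, 78, 109, 147, 153, 152, 159, 161, 144, 98, 71, 118, 154, 155, 155, 162, 154, 119, 64, 78, 135, 159, 147, 118, 101, 101, 103, 102, 102]
0 [104, 104, 102, 99, 101, 108, 108, 106, 107, 109, 104, 86, 63, 108, 157, 162, 154, 143, 124, 105, 102, 122, 151, 162, 160, 152, 136, 112, 103, 106, 128, 151, 160, 157, 146, 130, 105, 84, 95, 129, 155, 162, 159, 146, 122, 95, 92, 109, 137, 155, 162, 151, 105, 58, 47, 50, 48, 36]
0.033 [104, 104, 101, 99, 103, 107, 108, 108, 107, 106, 101, 80, 72, 112, 150, 157, 158, 161, 162, 162, 143, 98, 106, 142, 152, 153, 159, 162, 155, 116, 86, 116, 148, 153, 156, 162, 162, 143, 90, 81, 124, 150, 149, 155, 160, 157, 124, 69, 85, 136, 159, 146, 110, 95, 97, 97, 97, 96]
[(np.float64(405.6), np.float64(175.5)), (np.float64(99.3), np.float64(218.8)), (np.float64(142.1), np.float64(228.4))]
[(np.float64(16.5), np.float64(92.3)), (np.float64(405.1), np.float64(175.9)), (np.float64(99.9), np.float64(218.6)), (np.float64(136.0), np.float64(230.5))]
```

```bash
python3 - <<'E'
from h import *
for n in("top0","topn","top5","top6","topl"):
    im=cv2.imread(f"pics/{n}.png").astype(int);m=((im[...,2]>1.8*im[...,1])&(im[...,2]>60)).astype(np.uint8);m[:205]=0;m[245:]=0;m[:,:122]=0;m[:,165:]=0
    x,y,w,h=cv2.boundingRect(m);print(n,x,y,w,h,m.sum())
E
```

```text
top0 132 218 23 23 412
topn 144 218 11 17 86
top5 132 218 18 23 304
top6 132 218 23 23 414
topl 132 221 23 19 150
```

```bash
python3 -c "
from workcell import env
print(env.close_job())"
```

```text
the job is handed in; nothing more can be done
None
```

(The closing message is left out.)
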